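# Feed the red tube rack to its pipetting mark

### The arm

A 6-joint arm with a two-finger parallel gripper is mounted at the origin on the work surface. World frame = base frame: x ahead of the robot, y to its left, z up, the work surface at z = 0. Lengths are in m, angles in rad, forces in N, time in s.
With the tool pointing down it reaches from about 0.275 to 0.825 m from the base axis. Payload 5.2 kg.
Tool frame: the origin (TCP) lies midway between the tips of the shut fingers; the grasp point (between the pads) lies 19 mm behind it; z points along the fingers, x is the direction in which the jaws open and shut, and the axes are right-handed (so a half turn about z gives the same grasp; the last joint's range is limited). The gripper opens to 93 mm and grips with 3 to 60 N. Pads are 15 mm wide; open, the fingers measure 128 mm over their backs; the gripper's body (75 mm by 188 mm) begins 65 mm behind the grasp point.
Start: joints at [-1.315, 0.259, 1.535, -0, 1.348, -0.203], TCP at [0.244, -0.493, 0.219] pointing down, gripper open.
Joint ranges: [-3.14, 3.14], [-0.91, 2.08], [0.19, 2.58], [-1.22, 4.36], [0.22, 2.71], [-3.12, 3.12]. Speed limits (rad/s): [2.57, 2.57, 3.14, 3.14, 3.14, 3.14].

### API

Orientations are given as a unit quaternion [w, x, y, z].
In Python, from station import get_obs, read_camera, finish_job gives the robot as it stands.
- The arm moves only by the tool apply_moves, never from a script. Its argument "motion" is a list of rows, each a list of 6 numbers: the shift along the tool's x, y, z in m, then the turn, a rotation vector about the tool's x, y, z in rad. A call has exactly 10 rows; each row shifts and turns the commanded pose from where the row before left it, along the tool's axes as they then stand; what a row does not reach is not made up. A row lasts 1/10 s, in which the tool goes at most 50 mm and 8.59 degrees, less where a joint would pass 70% of its speed; a pose out of reach is approached as far as the arm can. A call is refused whole if a number of a shift passes 0.05 or a number of a turn 0.15, either way. A call with a gripper value outside its range is refused whole. "fingers" is the finger opening in m, from 0 to 0.093, set as the call begins (left out, the last holds). The fingers move at their own pace and stop on an object; "newtons" is the grip in N (left out, the last holds). Time passes only in rows, so rows that do not move let the fingers close, or fill a call up. It gives the time, the measured TCP pose, the force and the opening at its end, in the units of the state.
- get_obs(): the state, without advancing time (a new reading comes with each control period).
- read_camera(name): name is "scene" or "top"; returns a dict with "color" (480x640x3 uint8, red, green, blue), "camera_matrix" (3x3 intrinsics, pixels), "world_to_cam" (4x4, takes a point from world to camera coordinates). Camera axes: x right, y up, looking along -z (the intrinsics and any distortion apply to the point x, -y, -z); pixel columns grow to the right and rows downward; lengths in m; the calibration is good to about 2 mm. A picture is of the moment at which its call begins. There is no depth.
- finish_job(): hands the job in, once; it reports no verdict.
The state is a dict: "time": time; "q": joint angles; "joint_velocities": joint speeds; "joint_efforts": joint torques, N m; "eef_pos": TCP position; "tool_rot": TCP orientation; "force": force on the tool from outside, world axes, zero at the start; "moment": the same for the moment, N m; "gripper_width": finger opening in m.
Only numpy, scipy, OpenCV 4.12 (cv2) and the standard library are available. Lean on these libraries where they do the work, as an engineer would, in place of code of your own. Each camera call takes 0.05 s, during which the arm holds its last target. There are 200 camera calls.

### The job

Two tube racks ride on hand-fed slides. Turn the black knob on the red rack's carriage clockwise, following it as it travels away, until the carriage's black pointer stands level with that slide's green marker, then let go. Leave the blue rack's slide alone.

Things in the scene. Friction and masses are not known exactly. Their poses are not given: they have to be found in the camera images.
- red_knob_grip (a point): Grip point of the black feed knob on the red rack's carriage: on the upright knob axis, 7 mm below the top of its grip bar (49 mm long, 14 thick, 32 high), 83 mm above the bench. x lies along the bar, so grip across it, along y; z up; turns with the knob. Carriage plate 37 mm below. Rack side 71 mm from the axis; its tubes reach 12 mm above this point, all else on the carriage lies lower.
- red_knob: The same knob; origin on its axis under its disc (52 mm across, 8 thick, on a 76 mm red base), 31 mm below the grip point; same axes. Turned 1 rad clockwise from above, knob, carriage and rack move 40 mm straight along the slide, away from the robot; back if turned back. Friction about 0.1 N m; stays where left; end stop 20 mm or more past the mark. One turn of 0.5 to 1.5 rad is enough.
- red_pointer (a point): Tip of the black pointer bar (6 mm wide) on the left edge of the aluminium carriage (plate 120 x 196 mm) that carries the red rack (112 x 66 x 40 mm, fixed on it). Rides with the carriage, does not turn. It lies 159 mm to the left (+y) of the knob axis and level with it along the slide. x: direction of travel, away from the robot; z up.
- red_mark (a point): Tip of the green marker post (8 mm wide along the slide, 46 mm high) fixed on the left side of the red rack's slide, 5 mm beside the pointer's path. x: the slide's direction of travel, away from the robot; z up. The pointer must come level with it along x; at the start it is 20 to 60 mm short.
- blue_pointer (a point): Pointer tip of the second, otherwise alike slide, which carries the blue rack: a bystander, standing to the left or right of the red one. Its knob lies 159 mm to the right (-y) of this. Axes as for the red pointer.

How it is judged:
By the outcome, as a careful person would: the job done as asked, in the order asked, and still so for the second after the job is handed in, with the robot touching nothing.
It also fails if it takes over 35 s, if anything falls off the work surface, if the arm or the gripper's body presses on something with over 40 N, if the wrist force passes 120 N, or if a joint passes its speed limit or range.

## Working session

There is one attempt and no reset: what is moved stays moved. The work goes in short steps, Python scripts to look and compute and a tool call to move; the robot and the scene stay as the last step left them, time stands still between calls to the robot, and variables do not carry over. Pictures are saved under pics/ and viewed, about 8 in all and at most 12, crops included, and the job is handed in when it is done.

Besides the shell and the picture viewer there is one more tool, called after ">>>" as a command line: name --pt "numbers of a row" for each row, then --argument value for the rest. apply_moves: Moves the arm, as the interface text tells. Its arguments: {"type":"object","properties":{"motion":{"type":"array","items":{"type":"array","items":{"type":"number"}}},"fingers":{"type":"number"},"newtons":{"type":"number"}},"required":["motion"]}

```bash
mkdir -p pics
python3 - <<'E'
from station import *
import cv2,numpy as np
o=get_obs();print(o)
for n in("scene","top"):
    c=read_camera(n);print(n,c["camera_matrix"],c["world_to_cam"],c.keys())
    cv2.imwrite(f"pics/{n}0.png",c["color"][:,:,::-1])
E
```

```text
{'time': 0.0, 'q': array([-1.31481441e+00,  2.59321006e-01,  1.53610113e+00,  1.83030473e-05,
        1.34802986e+00, -2.02798148e-01]), 'joint_velocities': array([ 0.00034209, -0.00032994, -0.00062009, -0.0007967 , -0.00060279,
        0.00033845]), 'joint_efforts': array([-7.96576460e-04, -4.37307036e+01, -2.84004700e+01,  7.17104995e-02,
        4.13340004e-02, -1.92455932e-04]), 'eef_pos': array([ 0.24345113, -0.49255134,  0.21782234]), 'tool_rot': array([-6.46138172e-04,  8.49367343e-01, -5.27801338e-01, -6.68480395e-04]), 'force': array([ 0.01297659, -0.22271346, -0.46913615]), 'moment': array([-0.03295612,  0.01384145,  0.0417611 ]), 'gripper_width': 0.09289386118897279}
scene [[616.89270926   0.         313.54904332]
 [  0.         616.89270926 241.10150571]
 [  0.           0.           1.        ]] [[-0.5761883   0.81721539 -0.01288625  0.26719905]
 [-0.46451797 -0.31446045  0.82785124  0.17303058]
 [ 0.67248056  0.4829841   0.56079967 -1.51017261]
 [ 0.          0.          0.          1.        ]] dict_keys(['color', 'camera_matrix', 'world_to_cam'])
top [[456.52843322   0.         320.01231335]
 [  0.         456.52843322 239.30706302]
 [  0.           0.           1.        ]] [[-0.00410327 -0.99998446  0.00377415  0.03064555]
 [ 0.99137316 -0.00357343  0.13102094 -0.52767964]
 [-0.13100542  0.00427921  0.99137242 -0.77909747]
 [ 0.          0.          0.          1.        ]] dict_keys(['color', 'camera_matrix', 'world_to_cam'])
```

View pics/scene0.png

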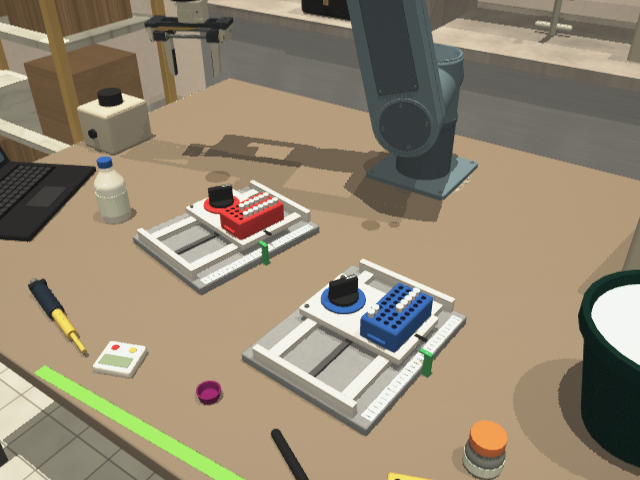

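View pics/top0.png

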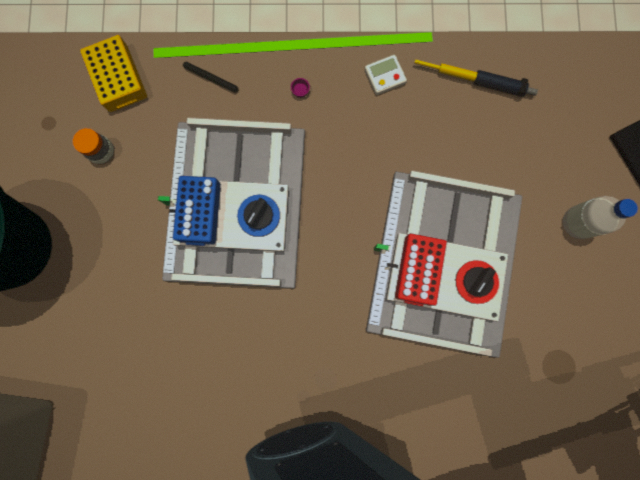

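The top view shows the red slide on the right (-y): its knob is near (480,282), pointer near (392,266) and green post near (382,247). The blue slide is to the left. Next I'll zoom in on the red slide in both views.

Run:
```python
import cv2,numpy as np
t=cv2.imread("pics/top0.png");s=cv2.imread("pics/scene0.png")
cv2.imwrite("pics/topc.png",cv2.resize(t[165:365,360:530],None,fx=4,fy=3,interpolation=cv2.INTER_CUBIC)[:600] if 0 else cv2.resize(t[165:360,360:530],None,fx=3,fy=3,interpolation=cv2.INTER_CUBIC))
cv2.imwrite("pics/scc.png",cv2.resize(s[170:290,130:330],None,fx=4,fy=4,interpolation=cv2.INTER_CUBIC))
```

```text
(no output)
```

View pics/topc.png

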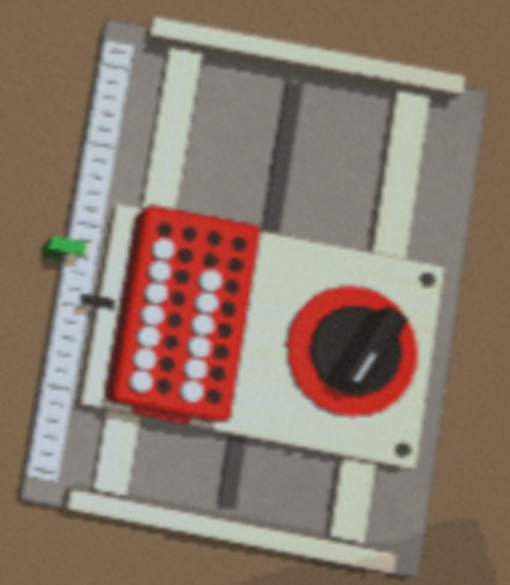

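View pics/scc.png

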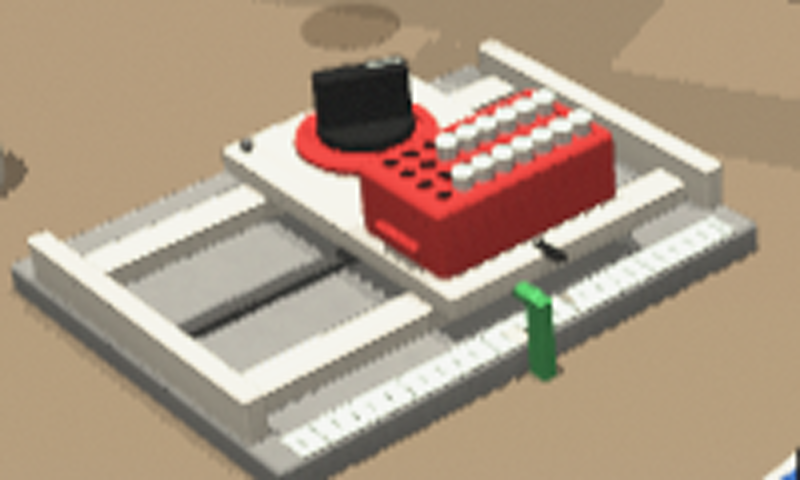

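The top crop shows the knob's red base centred near crop (353,350), the pointer tip near (82,298) and the green post tip near (88,247). The bar runs from lower left to upper right, with a white line at its near end. The scene crop shows the bar upright, with its top from (315,70) to (405,60). Next I'll measure these.

```bash
cat > h.py <<'E'
import cv2,numpy as np
from station import *
np.set_printoptions(precision=4,suppress=True)
def ray(c,u,v,z):
    K,T=c["camera_matrix"],c["world_to_cam"];R,t=T[:3,:3],T[:3,3]
    p=np.linalg.solve(K,[u,v,1.]);d=R.T@(p*[1,-1,-1]);o=-R.T@t
    return o+d*(z-o[2])/d[2]
def proj(c,P):
    T=c["world_to_cam"];p=(T[:3,:3]@P+T[:3,3])*[1,-1,-1];q=c["camera_matrix"]@p;return q[:2]/q[2]
def redbase(c):
    im=c["color"];h=cv2.cvtColor(im,cv2.COLOR_RGB2HSV)
    m=(((h[...,0]<8)|(h[...,0]>172))&(h[...,1]>150)&(h[...,2]>90)).astype(np.uint8)
    n,l,s,ce=cv2.connectedComponentsWithStats(m)
    return [(s[i].tolist(),ce[i],l==i) for i in range(1,n) if s[i,4]>150]
E
python3 - <<'E'
from h import *
c=read_camera("top")
for s,ce,m in redbase(c):
    k=max(cv2.findContours(m.astype(np.uint8),0,2)[0],key=cv2.contourArea)
    e=cv2.fitEllipse(cv2.convexHull(k));print(s,e,ray(c,*e[0],.052), e[1][0]*ray(c,*e[0],.052)[0]*0)
f=lambda u,v:(360+u/3-.33,165+v/3-.33)
# base corners, for z=.012
P=[ray(c,*f(*p),.012)[:2] for p in((20,500),(105,22),(485,93),(413,577))]
print(P)
for a,b in((0,1),(3,2)):
    d=P[b]-P[a];print("len",np.hypot(*d),"yaw",np.arctan2(d[1],d[0]))
for a,b in((1,2),(0,3)):
    d=P[b]-P[a];print("len",np.hypot(*d),"yaw",np.arctan2(d[1],d[0])+np.pi/2)
s=read_camera("scene")
for st,ce,m in redbase(s):print("scene",st,ce)
t=c["color"][255:310,450:510];w=s["color"][178:222,196:246]
g=lambda i,k:np.clip(cv2.resize(i,None,fx=k,fy=k,interpolation=cv2.INTER_CUBIC).astype(float)*2.2,0,255).astype(np.uint8)
a=g(t,6);b=g(w,8)[:330];a=a[:330]
cv2.imwrite("pics/knob.png",np.hstack([a,b])[:,:,::-1])
E
```

```text
[397, 234, 50, 72, 1745] ((421.23846435546875, 268.8332214355469), (54.203914642333984, 79.44906616210938), 9.464571952819824) [ 0.4733 -0.1463  0.052 ] 0.0
[456, 261, 43, 42, 690] ((476.8826904296875, 281.62750244140625), (41.474483489990234, 43.30779266357422), 133.7454833984375) [ 0.4509 -0.2417  0.052 ] 0.0
[array([ 0.3647, -0.0535]), array([ 0.6572, -0.1116]), array([ 0.6113, -0.3461]), array([ 0.319 , -0.2853])]
len 0.29823427847711703 yaw -0.19607681314645234
len 0.2985656084857646 yaw -0.2050597426687518
len 0.23895299654998622 yaw -0.19360833996920568
len 0.23627046570591378 yaw -0.19493166572829157
scene [204, 196, 79, 43, 1524] [246.3045 217.7526]
```

View pics/knob.png

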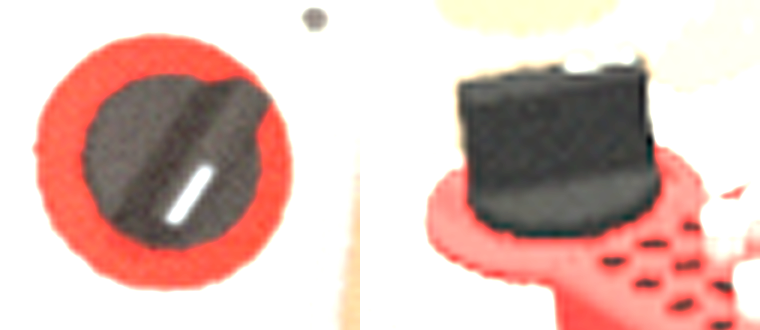

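The crop shows the bar's light top face running from lower left to upper right, with a white index line at knob-crop (175,220) to (208,170). The slide yaw is about -0.197 rad. Its sizes agree: 298 x 238 mm with all four edges consistent. Next I'll measure the bar yaw, pointer and mark.

```bash
cat >> h.py <<'E'
yaw=-.197;ex=np.array([np.cos(yaw),np.sin(yaw)]);ey=np.array([-ex[1],ex[0]])
def marks(c):
    "green post tip and pointer in the top view: along-slide, across (m) at z=.046"
    h=cv2.cvtColor(c["color"],cv2.COLOR_RGB2HSV)
    g=((h[...,0]>45)&(h[...,0]<80)&(h[...,1]>120)).astype(np.uint8);g[:,:340]=0;g[:200]=0
    v,u=np.nonzero(g);G=np.array([ray(c,a,b,.046)[:2] for a,b in zip(u,v)])
    return G@ex,G@ey
E
python3 - <<'E'
from h import *
c=read_camera("top");s=read_camera("scene")
K=np.array([.4509,-.2417]);print("knob along/across",K@ex,K@ey,"pointer expected across",K@ey+.159)
a,b=marks(c);print("green n",len(a),"across range",b.min(),b.max())
for lo in np.arange(b.min(),b.max(),.003):
    k=(b>=lo)&(b<lo+.003);print(round(lo,4),k.sum(),a[k].mean().round(4),a[k].min().round(4),a[k].max().round(4))
# pointer dark pixels near the strip
P=proj(c,np.r_[(K@ex)*ex+(K@ey+.159)*ey,.046]);print("pointer px expected",P)
g=cv2.cvtColor(c["color"],cv2.COLOR_RGB2GRAY);x,y=P.round().astype(int);print(g[y-8:y+9,x-8:x+14])
# white line on bar
k=cv2.cvtColor(c["color"],cv2.COLOR_RGB2HSV);m=(k[...,2]>110)&(k[...,1]<60);m[:, :476]=0;m[:,486:]=0;m[:281]=0;m[293:]=0
v,u=np.nonzero(m);W=np.array([ray(c,i,j,.09)[:2] for i,j in zip(u,v)]);print("white",len(u),u.min(),u.max(),v.min(),v.max(),W.mean(0))
w=W-W.mean(0);e=np.linalg.svd(w)[2][0];print("line yaw",np.arctan(e[1]/e[0]),"to axis yaw",np.arctan2(*(K-W.mean(0))[::-1]), np.hypot(*(K-W.mean(0))))
# scene top edge of bar, and its ends
A=[ray(s,196+p/8-.44,178+q/8-.44,.09)[:2] for p,q in((460-360,80),(640-360,62))];d=A[0]-A[1];print("scene bar edge",A,np.hypot(*d),np.arctan2(d[1],d[0]))
from scipy.spatial.transform import Rotation as R
print(R.from_quat(np.roll(get_obs()["tool_rot"],-1)).as_matrix())
E
```

```text
knob along/across 0.48948628690768115 -0.14877121673674393 pointer expected across 0.010228783263256075
green n 53 across range 0.012861341025846152 0.03383789333316238
0.0129 7 0.519 0.5159 0.5215
0.0159 7 0.5194 0.517 0.5225
0.0189 7 0.5191 0.5163 0.5222
0.0219 7 0.5198 0.516 0.5229
0.0249 9 0.5186 0.5153 0.5226
0.0279 9 0.5182 0.5146 0.5223
0.0309 7 0.5176 0.5125 0.5216
pointer px expected [385.6642 264.2146]
[[ 98  85 117 169 197 198 194 187 174 168 181 194 185 156 118  92 134 180
  197 199 196 198]
 [ 94  82 124 174 199 198 199 197 196 194 198 196 182 151 116  92 143 187
  196 197 199 196]
 [ 91  91 137 181 199 199 200 199 198 200 198 194 175 142 114  95 149 190
  198 197 198 196]
 [ 88  95 147 187 199 199 199 196 199 198 200 196 176 141 109  98 154 193
  197 198 197 194]
 [ 80 102 162 194 194 189 188 185 188 196 199 198 173 129  92 109 161 193
  197 197 196 194]
 [ 83 114 168 196 186 171 168 158 166 188 196 191 166 120  90 121 170 196
  199 198 197 189]
 [ 82 116 171 196 195 195 194 192 184 177 176 168 144 109  90 137 179 196
  198 198 199 178]
 [ 87 127 173 197 198 199 199 196
[... 514 characters left out ...]
1 154 122]
 [136 178 198 199 199 198 184 165 163 157 140 101  84  89 143 190 197 198
  193 190 168 115]
 [144 184 197 195 195 197 197 195 196 191 160 108  84  94 151 192 196 196
  197 193 157  82]
 [161 195 199 185 179 183 187 193 199 197 173 121  87 103 158 193 198 196
  197 193 150  74]
 [167 197 197 184 163 153 157 179 197 193 167 118  88 117 165 193 196 198
  198 194 150  70]]
white 23 478 484 283 291 [ 0.4406 -0.235 ]
line yaw -0.6396956870307315 to axis yaw -0.5789059260962357 0.012334043912786558
scene bar edge [array([ 0.4711, -0.2587]), array([ 0.4381, -0.2265])] 0.04612916866743336 -0.7722662849659879
[[ 0.4429 -0.8966 -0.0002]
 [-0.8966 -0.4429  0.0006]
 [-0.0006 -0.0001 -1.    ]]
```

Run:
```python
from h import *
c=read_camera("top");s=read_camera("scene")
print("pointer tip",[(p@ex,p@ey) for p in [ray(c,387,264.7,.046)[:2],ray(c,387,264.7,.05)[:2],ray(c,387,264.7,.04)[:2]]])
g=cv2.cvtColor(c["color"],cv2.COLOR_RGB2GRAY)
print(g[266:298,462:496])
S=cv2.cvtColor(s["color"],cv2.COLOR_RGB2GRAY)
print(S[183:194,204:236])
```

```text
pointer tip [(np.float64(0.4890983442180781), np.float64(0.007792241101582908)), (np.float64(0.48868426551074695), np.float64(0.00832590458972268)), (np.float64(0.48971946227907476), np.float64(0.006991745869373207))]
[[106  87  92 ... 188 192 194]
 [ 90  92  90 ... 162 187 195]
 [ 91  91  90 ... 128 173 194]
 ...
 [ 88  91  91 ...  91 122 164]
 [ 91  89  91 ... 110 149 179]
 [120  98  91 ... 146 179 193]]
[[161 161 161 161 161 160 163 161 161 162 162 163 162 161 160 162 160 162
  160 160 161 160 162 149 141 142 150 161 161 162 143 142]
 [160 161 162 161 162 161 161 161 161 161 160 161 161 161 162 161 162 149
  142 142 139 144 166 146 132 149 121 138 160 153 142 143]
 [162 161 161 161 162 161 162 161 161 161 161 150 140 142 142 136 132 120
  150 151 125 123 143 137 135 159  90  90 151 143 142 143]
 [161 161 161 162 162 161 150 143 142 136 133 107  84  87  88  69  50  91
  160 160 136 113  68  47  49  48  48  74 129 141 143 142]
 [161 161 162 162 137 131 110  87  87  67  47  46  47  47  49  49  47  48
   48  46  47  46  45  44  43  43  38  34 110 141 143 143]
 [161 162 161 150  72  48  46  48  45  49  48  48  50  50  48  45  44  44
   44  40  41  37  35  32  30  27  26  28 145 144 142 142]
 [161 161 161 143  52  45  50  46  45  47  43  47  44  43  40  38  34  31
   32  27  28  29  29  29  27  31  27  26 171 213 189 143]
 [161 160 162 161  51  39  44  40  41  37  31  32  31  31  28  30  33  29
   32  31  26  28  24  30  31  31  27  26 151 243 236 216]
 [161 161 160 161  50  27  33  29  29  30  30  31  33  30  30  28  28  27
   28  31  27  30  31  30  28  29  26  27 150 242 243 244]
 [161 162 161 162  59  31  30  29  30  30  31  30  30  28  29  30  31  29
   30  29  30  31  30  28  29  28  29  28 134 243 243 243]
 [161 160 161 161  83  34  30  31  29  32  25  32  29  30  30  28  29  31
   30  28  24  26  28  31  30  29  31  29  90 243 244 244]]
```

Run:
```python
from h import *
import sys
np.set_printoptions(threshold=sys.maxsize,linewidth=250)
c=read_camera("top");s=read_camera("scene")
for p,q,r,t in((211,190.2,228,187.4),(211,187,219,185.68),(208.5,188.8,231.5,185.7)):
    a=ray(s,p,q,.09);b=ray(s,r,t,.09);d=a-b;print(a,b,"yaw",np.arctan2(d[1],d[0]))
g=cv2.cvtColor(c["color"],cv2.COLOR_RGB2GRAY);print(g[266:298,462:496])
```

```text
[ 0.4759 -0.246   0.09  ] [ 0.4477 -0.225   0.09  ] yaw -0.6414413554906528
[ 0.466  -0.2553  0.09  ] [ 0.4526 -0.2453  0.09  ] yaw -0.6382023134710186
[ 0.4744 -0.2543  0.09  ] [ 0.4382 -0.2238  0.09  ] yaw -0.7009332272558486
[[101  91  89  90  92  89  91  93  90  88  91  87  80  80  83  82  85  83  84  84  83  88  87  89  89  81  81  81  92 121 162 186 195 196]
 [ 93  94  89  91  88  90  91  84  86  82  79  72  62  60  55  54  53  55  56  52  64  77  79  81  77  71  65  60  66  80 116 164 188 195]
 [ 91  90  88  92  93  89  91  87  73  58  56  49  48  51  45  47  46  45  45  46  49  49  55  53  48  43  40  45  44  53  78 130 174 193]
 [ 91  93  89  93  91  89  84  76  56  47  46  47  48  52  49  48  46  43  46  46  42  35  38  35  34  28  38  45  49  49  53  79 140 182]
 [ 92  92  88  93  82  75  59  49  49  49  48  46  45  49  44  46  46  42  42  42  37  34  29  31  36  36  45  48  46  49  46  50  83 143]
 [ 91  92  91  84  76  53  44  49  48  49  52  48  43  48  47  49  45  44  44  39  34  33  32  35  35  41  44  52  48  48  47  44  51  96]
 [ 95  89  90  79  57  45  43  49  49 
[... 2876 characters left out ...]
 88]
 [ 92  89  91  94  88  81  60  46  39  38  37  33  33  35  35  36  37  39  38  35  41  43  47  45  43  51  63  76  86  86  86  90  85 104]
 [ 90  90  93  90  87  78  64  62  55  44  41  37  34  39  37  33  35  39  39  40  42  45  47  47  54  62  77  87  88  88  88  91  99 138]
 [ 86  88  89  92  89  81  68  65  66  61  55  46  40  37  39  38  41  46  43  42  50  53  59  64  72  80  85  89  89  87  85  94 119 165]
 [ 89  90  89  90  88  89  84  73  69  66  63  59  52  47  49  48  47  50  48  55  66  68  76  86  86  90  89  89  88  87  87 113 150 180]
 [120 100  88  92  91  92  90  90  83  70  66  73  72  67  70  71  70  67  65  74  85  89  86  85  87  87  88  90  87  86 105 150 177 192]]
```

Pointer and knob agree along the slide: 0.4891 against 0.4895. The mark is at 0.519, so the carriage has about 30 mm to go, or about 0.74 rad. The bar yaw is about -0.63. I'll move above the knob (0.451, -0.242) and then turn the tool by +2.05 rad.

>>> apply_moves --pt "-0.0133 -0.0297 0 0 0 0" --pt "-0.0133 -0.0297 0 0 0 0" --pt "-0.0133 -0.0297 0 0 0 0" --pt "-0.0133 -0.0297 0 0 0 0" --pt "-0.0133 -0.0297 0 0 0 0" --pt "-0.0133 -0.0297 0 0 0 0" --pt "-0.0133 -0.0297 0 0 0 0" --pt "-0.0133 -0.0297 0 0 0 0" --pt "-0.0133 -0.0297 0 0 0 0" --pt "-0.0133 -0.0297 0 0 0 0" --fingers 0.06

```text
time: 1.5
eef_pos: [0.4518, -0.2412, 0.2188]
tool_rot: [0.0, 0.849, -0.528, 0.0]
force: [0.5, -0.1, 0.2]
gripper_width: 0.0601
```

>>> apply_moves --pt "0 0 0 0 0 -0.146" --pt "0 0 0 0 0 -0.146" --pt "0 0 0 0 0 -0.146" --pt "0 0 0 0 0 -0.146" --pt "0 0 0 0 0 -0.146" --pt "0 0 0 0 0 -0.146" --pt "0 0 0 0 0 -0.146" --pt "0 0 0 0 0 -0.146" --pt "0 0 0 0 0 -0.146" --pt "0 0 0 0 0 -0.146"

```text
time: 2.5
eef_pos: [0.451, -0.2423, 0.2187]
tool_rot: [0.0, 0.984, 0.176, 0.0]
force: [0.4, 0.3, 0.2]
gripper_width: 0.0599
```

>>> apply_moves --pt "0 0 0 0 0 -0.146" --pt "0 0 0 0 0 -0.146" --pt "0 0 0 0 0 -0.146" --pt "0 0 0 0 0 -0.146" --pt "0 0 0 0 0 0" --pt "0 0 0.02 0 0 0" --pt "0 0 0.02 0 0 0" --pt "0 0 0.02 0 0 0" --pt "0 0 0 0 0 0" --pt "0 0 0 0 0 0"

```text
time: 3.5
eef_pos: [0.451, -0.2423, 0.1589]
tool_rot: [-0.0, 0.894, 0.448, -0.0]
force: [0.1, -0.4, -0.1]
gripper_width: 0.0601
```

```bash
cat >> h.py <<'E'
from scipy.spatial.transform import Rotation as R
def st():
    o=get_obs();M=R.from_quat(np.roll(o["tool_rot"],-1)).as_matrix();t=np.arctan2(M[1,0],M[0,0])
    print("t",o["time"],"tcp",o["eef_pos"],"yaw",t,"tilt",M[2],"F",o["force"],"M",o["moment"],"w",o["gripper_width"],"q",o["q"]);return o,M
E
python3 - <<'E'
from h import *
o,M=st()
print("to axis, tool axes:",M.T@(np.array([.4509,-.2417,.067])-o["eef_pos"]))
c=read_camera("top");s=read_camera("scene")
a=cv2.resize(c["color"][220:330,400:530],None,fx=3,fy=3);b=cv2.resize(s["color"][130:240,150:280],None,fx=3,fy=3)
cv2.imwrite("pics/above.png",np.hstack([a,b])[:,:,::-1])
E
```

```text
t 3.5 tcp [ 0.451  -0.2423  0.1589] yaw 0.9297270778422125 tilt [ 0.0001 -0.0005 -1.    ] F [ 0.0829 -0.3719 -0.1321] M [-0.0159 -0.1799  0.0119] w 0.060115123380834676 q [-0.7112  0.2408  1.7128  0.      1.1885 -1.641 ]
to axis, tool axes: [ 0.0004 -0.0004  0.0919]
```

View pics/above.png

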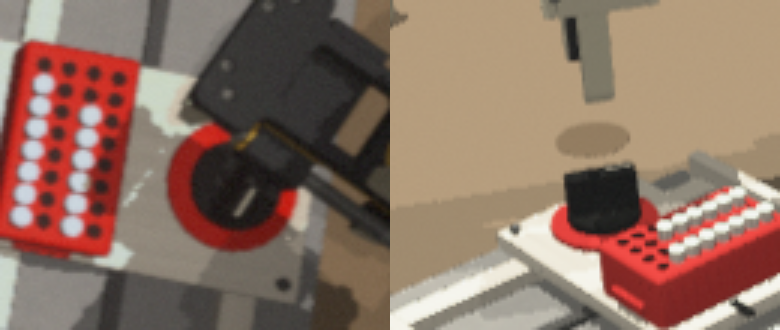

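The fingers are open over the knob. They straddle the bar along the jaw axis at bar yaw -0.63 (tool yaw 0.93). I'll descend 92 mm and grip.

>>> apply_moves --pt "0 0 0.012 0 0 0" --pt "0 0 0.012 0 0 0" --pt "0 0 0.012 0 0 0" --pt "0 0 0.012 0 0 0" --pt "0 0 0.012 0 0 0" --pt "0 0 0.012 0 0 0" --pt "0 0 0.01 0 0 0" --pt "0 0 0.01 0 0 0" --pt "0 0 0 0 0 0" --pt "0 0 0 0 0 0"

```text
time: 4.6
eef_pos: [0.451, -0.2423, 0.0665]
tool_rot: [-0.0, 0.893, 0.449, -0.0]
force: [-0.2, 0.2, -0.3]
gripper_width: 0.0601
```

>>> apply_moves --pt "0 0 0 0 0 0" --pt "0 0 0 0 0 0" --pt "0 0 0 0 0 0" --pt "0 0 0 0 0 0" --pt "0 0 0 0 0 0" --pt "0 0 0 0 0 0" --pt "0 0 0 0 0 0" --pt "0 0 0 0 0 0" --pt "0 0 0 0 0 0" --pt "0 0 0 0 0 0" --fingers 0 --newtons 25

```text
time: 5.6
eef_pos: [0.451, -0.2428, 0.0667]
tool_rot: [0.0, 0.893, 0.449, -0.0]
force: [-1.7, -4.3, -0.6]
gripper_width: 0.0138
```

Run:
```python
from h import *
st()
```

```text
t 5.6 tcp [ 0.451  -0.2428  0.0667] yaw 0.9321161449153212 tilt [-0.0006  0.0005 -1.    ] F [-1.7374 -4.2573 -0.6045] M [-0.6134  0.0222  0.1189] w 0.013758895357100395 q [-0.7115  0.3487  1.8227 -0.0006  0.9696 -1.6433]
```

The fingers hold the 14 mm bar at a width of 13.8 mm. First turn: 0.6 rad clockwise with 24 mm of travel.

>>> apply_moves --pt "0.00103 0.00217 0 0 0 0.06" --pt "0.00115 0.0021 0 0 0 0.06" --pt "0.00128 0.00203 0 0 0 0.06" --pt "0.0014 0.00195 0 0 0 0.06" --pt "0.00151 0.00186 0 0 0 0.06" --pt "0.00162 0.00177 0 0 0 0.06" --pt "0.00172 0.00167 0 0 0 0.06" --pt "0.00182 0.00156 0 0 0 0.06" --pt "0.00191 0.00145 0 0 0 0.06" --pt "0.002 0.00133 0 0 0 0.06"

```text
time: 6.6
eef_pos: [0.4749, -0.2474, 0.0668]
tool_rot: [0.0, 0.986, 0.164, 0.0]
force: [-0.1, -2.6, -0.9]
gripper_width: 0.0138
```

Run:
```python
from h import *
o,M=st();print("along",o["eef_pos"][:2]@ex,o["eef_pos"][:2]@ey)
c=read_camera("top");a,b=marks(c)
print("green along",a[b<.025].mean(),len(a))
g=cv2.cvtColor(c["color"],cv2.COLOR_RGB2GRAY)
for al in (.505,.51,.515):print(al,proj(c,np.r_[al*ex+.008*ey,.046]))
print(g[243:262,378:402])
s=read_camera("scene")
A=cv2.resize(c["color"][225:285,365:415],None,fx=7,fy=7,interpolation=cv2.INTER_CUBIC);B=cv2.resize(s["color"][215:275,235:295],None,fx=7,fy=7,interpolation=cv2.INTER_CUBIC)
cv2.imwrite("pics/t1.png",np.hstack([A,B])[:,:,::-1])
```

```text
t 6.6 tcp [ 0.4749 -0.2474  0.0668] yaw 0.32959647557972815 tilt [ 0.0003  0.0007 -1.    ] F [-0.1208 -2.611  -0.8962] M [-0.5239 -0.1143  0.1485] w 0.013815427088190946 q [-0.6886  0.3839  1.7664 -0.0001  0.9905 -1.0182]
along 0.5140927938794874 -0.14963789854685433
green along 0.5192050840986548 51
0.505 [388.4525 255.772 ]
0.51 [388.9445 252.9813]
0.515 [389.4356 250.1952]
[[121 125 117 103 120 175 208 216 212 215 216 215 216 218 216 189 153 119
  121 177 213 216 215 215]
 [134 130 121 118 135 171 193 199 186 187 198 201 207 217 211 183 135 101
  133 186 214 217 216 217]
 [132 136 132 133 136 140 143 139 136 138 143 153 188 213 204 172 129 100
  152 200 214 215 216 213]
 [136 136 134 136 134 134 133 132 135 137 167 198 209 214 198 164 125 104
  160 205 215 218 216 213]
 [123 125 129 132 134 134 134 133 134 140 174 203 213 213 183 144 124 106
  164 209 217 217 217 213]
 [ 68  80 102 120 127 132 133 130 131 142 181 202 201 202 176 142 125 117
  174 213 217 215 217 212]
 [ 51  54  61  77 104 132 136 121 122 143 168 164 144 159 151 133 113 119
  171 206 213 215 214 212]
 [ 54  58  58 
[... 498 characters left out ...]
91 120 185 214 207 193 185 169 154 156 159 154 129 102  98 128 185
  210 212 211 209 207 165]
 [108  92 129 186 213 216 211 202 179 158 161 173 161 127  96  97 147 197
  215 217 215 216 207 156]
 [ 99  92 134 190 214 218 218 217 212 212 210 211 187 136 103  98 152 202
  215 216 217 215 193 138]
 [ 97  99 149 196 217 219 218 217 217 217 218 213 190 152 121 104 159 206
  214 214 213 213 187 126]
 [ 93 105 159 203 215 217 216 217 217 217 217 216 193 153 118 107 169 211
  216 215 216 212 169  86]
 [ 91 113 176 213 212 208 206 203 206 214 218 216 191 141 100 118 178 212
  216 217 215 210 166  77]
 [ 92 124 186 212 201 189 181 174 183 205 214 210 183 133  99 132 186 212
  215 216 215 209 157  72]]
```

View pics/t1.png

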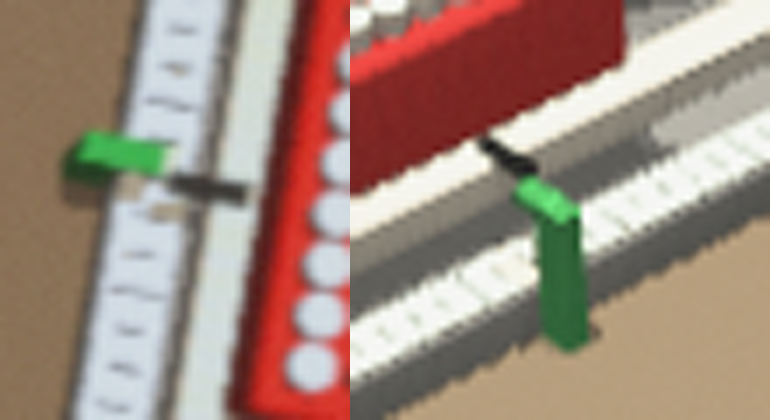

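The pointer tip, near crop (170,183), is about 5 mm short of the green tip's centre, near (125,150). Vision and TCP both put the carriage at about 0.514 along the slide. I'll turn 0.12 rad more.

>>> apply_moves --pt "0.00104 0.0006 0 0 0 0.03" --pt "0.00105 0.00057 0 0 0 0.03" --pt "0.00107 0.00054 0 0 0 0.03" --pt "0.00109 0.00051 0 0 0 0.03" --pt "0 0 0 0 0 0" --pt "0 0 0 0 0 0" --pt "0 0 0 0 0 0" --pt "0 0 0 0 0 0" --pt "0 0 0 0 0 0" --pt "0 0 0 0 0 0"

```text
time: 7.7
eef_pos: [0.4796, -0.2483, 0.0668]
tool_rot: [0.0, 0.994, 0.106, 0.0]
force: [3.5, -4.5, -1.9]
gripper_width: 0.0141
```

```bash
cat > m.py <<'E'
from h import *
o,M=st();print("tcp along",o["eef_pos"][:2]@ex,o["eef_pos"][:2]@ey)
C=[read_camera("top"),read_camera("scene")]
# rectify each view onto z=.046: 0.25 mm/px, rows = along .50...54 (up = away), cols = across .05..-.03
W=[]
for c in C:
    q=[(.50,.05),(.54,.05),(.54,-.03),(.50,-.03)]
    src=np.float32([proj(c,np.r_[a*ex+b*ey,.046]) for a,b in q])
    dst=np.float32([(0,160),(0,0),(320,0),(320,160)])
    w=cv2.warpPerspective(c["color"],cv2.getPerspectiveTransform(src,dst),(321,161),flags=cv2.INTER_LINEAR);W.append(w)
    h=cv2.cvtColor(w,cv2.COLOR_RGB2HSV);g=(h[...,0]>45)&(h[...,0]<80)&(h[...,1]>110);gr=w.max(2)<95
    for nm,m,r in(("green",g,range(96,160,8)),("dark",gr,range(150,220,6))):
        print(nm,[(round(.05-u*.00025,4),round(.54-.00025*np.nonzero(m[:,u])[0].mean(),4),int(m[:,u].sum())) for u in r if m[:,u].sum()>3])
cv2.imwrite("pics/rect_%d.png"%(o["time"]*100),cv2.resize(np.vstack(W),None,fx=2,fy=1.8)[:,:,::-1] if 0 else cv2.resize(np.vstack(W),None,fx=1.8,fy=1.8)[:,:,::-1])
E
python3 m.py; ls pics
```

```text
t 7.7 tcp [ 0.4796 -0.2483  0.0668] yaw 0.2122638986977909 tilt [ 0.0007  0.0008 -1.    ] F [ 3.501  -4.4512 -1.9237] M [-0.8053 -0.6465  0.0729] w 0.014083151347140404 q [-0.6843  0.3908  1.7552  0.      0.9946 -0.8966]
tcp along 0.5189042041802827 -0.1495839048030258
green [(0.026, np.float64(0.5184), 40), (0.024, np.float64(0.5188), 35), (0.022, np.float64(0.5189), 30), (0.02, np.float64(0.5191), 28), (0.018, np.float64(0.5192), 27), (0.016, np.float64(0.5192), 29), (0.014, np.float64(0.5191), 28)]
dark [(0.0065, np.float64(0.5195), 13), (0.005, np.float64(0.5194), 16), (0.0035, np.float64(0.5194), 20), (0.002, np.float64(0.5192), 25), (0.0005, np.float64(0.5191), 30), (-0.001, np.float64(0.5191), 26), (-0.0025, np.float64(0.5192), 19), (-0.004, np.float64(0.5194), 18)]
green [(0.026, np.float64(0.5241), 40), (0.024, np.float64(0.5239), 40), (0.022, np.float64(0.5236), 42), (0.02, np.float64(0.5235), 41), (0.018, np.float64(0.5238), 39), (0.016, np.float64(0.5236), 36), (0.014, np.float64(0.5228), 27), (0.012, np.float64(0.5225), 17)]
dark [(0.0095, np.float64(0.5235), 23), (0.008, np.float64(0.5228), 31), (0.0065, np.float64(0.5224), 36), (0.005, np.float64(0.5222), 37), (0.0035, np.float64(0.5224), 36), (0.002, np.float64(0.5225), 35), (0.0005, np.float64(0.5228), 29), (-0.001, np.float64(0.5226), 24), (-0.0025, np.float64(0.5221), 20), (-0.004, np.float64(0.5216), 20)]
above.png
knob.png
rect_770.png
scc.png
scene0.png
t1.png
top0.png
topc.png
```

View pics/rect_770.png

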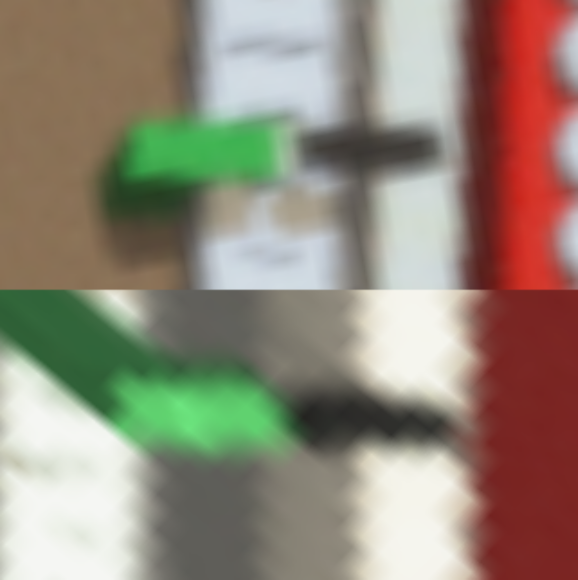

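The rectified views show the pointer level with the green tip to within about 0.5 mm in each. The top view has it slightly past, the oblique view slightly short. I'll release and lift.

>>> apply_moves --pt "0 0 0 0 0 0" --pt "0 0 0 0 0 0" --pt "0 0 0 0 0 0" --pt "0 0 0 0 0 0" --pt "0 0 0 0 0 0" --pt "0 0 0 0 0 0" --pt "0 0 0 0 0 0" --pt "0 0 0 0 0 0" --pt "0 0 0 0 0 0" --pt "0 0 0 0 0 0" --fingers 0.06

```text
time: 8.8
eef_pos: [0.4792, -0.2479, 0.0667]
tool_rot: [-0.0, 0.994, 0.106, -0.0]
force: [0.0, -0.1, -0.0]
gripper_width: 0.0599
```

>>> apply_moves --pt "0 0 -0.01 0 0 0" --pt "0 0 -0.015 0 0 0" --pt "0 0 -0.015 0 0 0" --pt "0 0 -0.015 0 0 0" --pt "0 0 -0.015 0 0 0" --pt "0 0 -0.015 0 0 0" --pt "0 0 -0.015 0 0 0" --pt "0 0 0 0 0 0" --pt "0 0 0 0 0 0" --pt "0 0 0 0 0 0"

```text
time: 9.8
eef_pos: [0.4788, -0.2476, 0.166]
tool_rot: [-0.0, 0.994, 0.106, -0.0]
force: [-0.2, 0.1, -1.1]
gripper_width: 0.0601
```

```bash
python3 m.py; ls pics/rect*
```

```text
t 9.8 tcp [ 0.4788 -0.2476  0.166 ] yaw 0.21197991355624005 tilt [-0.0008 -0.001  -1.    ] F [-0.2161  0.1064 -1.0662] M [-0.0272 -0.1058 -0.0335] w 0.06012512274728374 q [-0.6843  0.2813  1.6386  0.      1.2229 -0.8963]
tcp along 0.5179975432031457 -0.14910200329996726
green [(0.026, np.float64(0.5176), 46), (0.024, np.float64(0.5186), 36), (0.022, np.float64(0.5189), 30), (0.02, np.float64(0.5191), 28), (0.018, np.float64(0.5192), 27), (0.016, np.float64(0.5192), 29), (0.014, np.float64(0.5191), 28)]
dark [(0.0065, np.float64(0.5194), 14), (0.005, np.float64(0.5195), 17), (0.0035, np.float64(0.5194), 20), (0.002, np.float64(0.5192), 25), (0.0005, np.float64(0.5191), 32), (-0.001, np.float64(0.5192), 27), (-0.0025, np.float64(0.5192), 21), (-0.004, np.float64(0.5194), 18)]
green [(0.026, np.float64(0.5242), 41), (0.024, np.float64(0.5239), 40), (0.022, np.float64(0.5236), 42), (0.02, np.float64(0.5235), 41), (0.018, np.float64(0.5238), 39), (0.016, np.float64(0.5236), 36), (0.014, np.float64(0.5229), 28), (0.012, np.float64(0.5224), 18)]
dark [(0.0095, np.float64(0.5234), 22), (0.008, np.float64(0.5228), 31), (0.0065, np.float64(0.5224), 36), (0.005, np.float64(0.5222), 37), (0.0035, np.float64(0.5221), 36), (0.002, np.float64(0.5225), 35), (0.0005, np.float64(0.5228), 29), (-0.001, np.float64(0.5226), 24), (-0.0025, np.float64(0.5221), 20), (-0.004, np.float64(0.5216), 20)]
pics/rect_770.png
pics/rect_980.png
```

The carriage did not move on release, and the gripper is clear of everything. I'm handing in.

```bash
python3 -c "
from station import *
print(finish_job())"
```

```text
the job is handed in; nothing more can be done
None
```

I turned the red rack's knob about 0.72 rad clockwise in two steps, following the carriage about 29 mm along its slide. Then I let go, lifted clear by about 100 mm and handed the job in at about 10 s.

- **Pointer against marker:** after release, the top view put the pointer at 0.5193 m along the slide and the green marker at 0.5191 m. The oblique camera disagreed slightly, showing the pointer about 1 mm short. That view is coarser and also catches the marker's side faces, so I trusted the top view.
- **After letting go:** the carriage did not move on release. The gripper is open, with about 1 N at the wrist.
- **Blue slide:** the arm never went near it. I did not take a separate measurement of it at the end.

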